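Pack the courier caddy with the day's sample pots

ROBOT

A 7-joint arm with a two-finger parallel gripper is mounted at the origin on the work surface. World frame = base frame: x ahead of the robot, y to its left, z up, the work surface at z = 0. Lengths are in m, angles in rad, forces in N, time in s.
With the tool pointing down it reaches from about 0.4 to 0.9 m from the base axis. Payload 5.5 kg.
Tool frame: the origin (TCP) lies midway between the tips of the shut fingers; the grasp point (between the pads) lies 19 mm behind it (manip.grip_depth is the distance from the TCP to the grasp point, in m); z points along the fingers, x is the direction in which the jaws open and shut, and the axes are right-handed (so a half turn about z gives the same grasp; the last joint's range is limited). The gripper opens to 92 mm and grips with 3 to 60 N. Pads are 19 mm wide; open, the fingers measure 130 mm over their backs; the gripper's body (75 mm by 190 mm) begins 47 mm behind the grasp point.
Start: joints at [1.464, 0.501, -0.427, 1.55, 0.221, 1.138, -0.21], TCP at [0.235, -0.606, 0.206] pointing down, gripper open.
Joint ranges: [-2.88, 2.88], [-0.31, 2.03], [-1.54, 1.56], [0.2, 2.42], [-1.41, 4.55], [0.19, 2.02], [-2.57, 2.57]. Speed limits (rad/s): [2.57, 2.57, 3.14, 3.14, 3.14, 3.14, 3.14].

INTERFACE

Orientations are given as a unit quaternion [x, y, z, w].
In Python, from bench import manip, effector, viewer gives the robot as it stands. Calls block until the motion is done:
- manip.move_pose(position, orientation): joint-space move of the TCP to a pose.
- manip.servo_line(position, ori=None, vel=0.15): straight line of the TCP; ori=None keeps the orientation; vel is the mean speed in m/s.
- manip.movej(angles): joint-space move.
- effector.open_jaws() and effector.close(f_grip=None): open the fingers fully, or close them until they stop; f_grip is the grip in N (None keeps the last).
- manip.sleep(seconds).
- manip.solve_ik(position, orientation): joint angles nearest the present ones, or None.
- viewer.get_image(name): name is "scene" or "top"; returns the picture (420x560x3 uint8, red, green, blue); there is no depth.
- viewer.get_calibration(name): a dict with "vfov" (degrees; the focal length in pixels is half the picture's height over the tangent of half this angle, whatever the lens; pixels are square), "cx", "cy" (the principal point, pixels), "eye" and "attitude" of the camera in the world. Camera axes: x right, y down, z forward; pixel columns grow to the right and rows downward; lengths in m; the calibration is good to about 2 mm. A picture is of the moment at which its call begins. get_calibration takes no time and is no camera call.
A pose or a line that the arm cannot do raises manip.PlanningError and nothing moves.
- manip.hand_in(): hands the job in, once; it reports no verdict.
Readings, each from a call of its own:
- manip.current_clock(): time.
- manip.current_q(): joint angles.
- manip.current_joint_velocities(): joint speeds.
- manip.current_tau(): joint torques, N m.
- manip.current_tool_pos(): TCP position.
- manip.current_tcp_rot(): TCP orientation.
- manip.current_force(): force on the tool from outside, world axes, zero at the start.
- manip.current_wrist_torque(): the same for the moment, N m.
- manip.current_finger_gap(): finger opening in m.
Only numpy, scipy, OpenCV 4.12 (cv2) and the standard library are available. Lean on these libraries where they do the work, as an engineer would, in place of code of your own. Each camera call takes 0.05 s, during which the arm holds its last target. There are 200 camera calls.

TASK

Pack the grey courier caddy: stand the plain blue-capped and the plain yellow-capped sample pot each in the dish of its own colour, stand the plain red-capped sample pot inside the green canister base, and close the green cover over it, fully down and with its white grip bar in line with the base's two white lugs. Keep the sample pots upright, and leave the look-alike pots with a black centre on their caps where they stand.

Things in the scene. Friction and masses are not known exactly. Their poses are not given: they have to be found in the camera images.
- red_pot: The red sample pot, loose, upright on the bench; its red cap is plain all over. Round pot, 62 mm tall: white body 30 mm in diameter, and from 44 mm up a cap 36 mm in diameter and 18 mm tall. Origin: centre of the underside, z up. About 30 to 65 g.
- blue_pot: The blue sample pot, loose, upright on the bench; its blue cap is plain all over. Round pot, 62 mm tall: white body 30 mm in diameter, and from 44 mm up a cap 36 mm in diameter and 18 mm tall. Origin: centre of the underside, z up. About 30 to 65 g.
- yellow_pot: The yellow sample pot, loose, upright on the bench; its yellow cap is plain all over. Round pot, 62 mm tall: white body 30 mm in diameter, and from 44 mm up a cap 36 mm in diameter and 18 mm tall. Origin: centre of the underside, z up. About 30 to 65 g.
- red_septum_pot: Look-alike, not a sample: same pot with a red cap, but with a black disc 23 mm in diameter in the middle of the cap. Loose. Round pot, 62 mm tall: white body 30 mm in diameter, and from 44 mm up a cap 36 mm in diameter and 18 mm tall. Origin: centre of the underside, z up.
- blue_septum_pot: Look-alike, not a sample: same pot with a blue cap, but with a black disc 23 mm in diameter in the middle of the cap. Loose. Round pot, 62 mm tall: white body 30 mm in diameter, and from 44 mm up a cap 36 mm in diameter and 18 mm tall. Origin: centre of the underside, z up.
- yellow_septum_pot: Look-alike, not a sample: same pot with a yellow cap, but with a black disc 23 mm in diameter in the middle of the cap. Loose. Round pot, 62 mm tall: white body 30 mm in diameter, and from 44 mm up a cap 36 mm in diameter and 18 mm tall. Origin: centre of the underside, z up.
- canister_cover: Cover of the green canister, loose, mouth down on the bench: hollow green cylinder, outside 63 mm wide and 70 mm tall, inside 58 mm wide and 67 mm deep. On its flat top a white grip bar, 46 mm long along the cover's x, 14 mm wide along y, from 70 to 96 mm above the origin. 80 g. Origin: centre of the mouth (underside), z up.
- canister_base: Lower half of the green canister, fixed in the caddy: flange disc 70 mm wide, 5 mm thick (its top is the inner floor), with a round wall on it, outside 50, inside 45 mm wide, rim 28 mm above the origin. Two white lugs at +x and -x, 35-47 mm from the centre. The cover goes around the wall (4 mm play) and rests on the flange, 5 mm above this origin. Origin: centre of underside, z up.
- yellow_dish: Shallow yellow round dish, 60 mm in diameter, 54 mm inside, rim 8 mm and inner floor 3 mm above its origin (centre of the underside, z up). Fixed in the dark grey caddy, an open tray 290 x 124 mm, walls 30 mm high, floor 4 mm thick, fixed to the bench; in it both dishes and the canister base stand in a row, 85 mm apart, in any order.
- blue_dish: Shallow blue round dish, 60 mm in diameter, 54 mm inside, rim 8 mm and inner floor 3 mm above its origin (centre of the underside, z up). Fixed in the dark grey caddy, an open tray 290 x 124 mm, walls 30 mm high, floor 4 mm thick, fixed to the bench; in it both dishes and the canister base stand in a row, 85 mm apart, in any order.
Mind the look-alikes: they are no part of the job. What is shaped like the red_pot but turquoise is not meant.

How it is judged:
At the end, for the whole second after the job is handed in: Blue and yellow pots upright (7 deg) in their dishes within 13 mm of centre; red pot upright in the base within 9 mm; cover down on the flange (4 mm high, 8 mm aside, tilt 4.5 deg), bar within 17 deg of the lugs; all at rest; black-centred pots upright (8.5 deg), moved under 20 mm (horizontal distance between red_pot and canister_base below 0.009 m and z of red_pot in the frame of canister_base between 0.001 and 0.009 m and angle between each of red_pot, blue_pot, yellow_pot's own z axis and vertical below 0.12 rad and linear speed of each of red_pot, blue_pot, yellow_pot, canister_cover below 0.02 m/s and horizontal distance between blue_pot and blue_dish below 0.013 m and z of blue_pot in the frame of blue_dish between -0.001 and 0.007 m and horizontal distance between yellow_pot and yellow_dish below 0.013 m and z of yellow_pot in the frame of yellow_dish between -0.001 and 0.007 m and horizontal distance between canister_cover and canister_base below 0.008 m and z of canister_cover in the frame of canister_base between 0.001 and 0.009 m and angle between canister_cover's own z axis and vertical below 0.08 rad and angle between the x axis of canister_cover and the x axis of canister_base, either way round below 0.3 rad and distance of each of red_septum_pot, blue_septum_pot, yellow_septum_pot from where it was at the start of the episode below 0.02 m and angle between each of red_septum_pot, blue_septum_pot, yellow_septum_pot's own z axis and vertical below 0.15 rad); the robot touches nothing.
It fails at once if a black-centred pot is moved more than 30 mm or knocked over (distance of any of red_septum_pot, blue_septum_pot, yellow_septum_pot from where it was at the start of the episode above 0.03 m or angle between any of red_septum_pot, blue_septum_pot, yellow_septum_pot's own z axis and vertical above 0.6 rad).
It fails at once if a sample pot is laid over (tilted more than 50 degrees) (angle between any of red_pot, blue_pot, yellow_pot's own z axis and vertical above 0.9 rad).
It also fails if it takes over 112 s, if anything falls off the work surface, if the arm or the gripper's body presses on something with over 40 N, if the wrist force passes 120 N, or if a joint passes its speed limit or range.

## Working session

There is one attempt and no reset: what is moved stays moved. The work goes in short steps, each a Python script; the robot and the scene stay as the last script left them, time stands still between calls to the robot, and variables do not carry over. Pictures are saved under pics/ and viewed, about 12 in all and at most 16, crops included, and the job is handed in when it is done.

```bash
mkdir -p pics
python3 - <<'E'
from bench import manip, effector, viewer
import cv2
for n in("scene","top"):
    im=viewer.get_image(n); cv2.imwrite(f"pics/{n}0.png",im[...,::-1]); print(n,viewer.get_calibration(n))
print(manip.current_clock(),manip.current_tool_pos(),manip.current_tcp_rot(),manip.grip_depth)
E
```

```text
scene {'vfov': 46.54643516720012, 'cx': 272.6727013100225, 'cy': 204.2104504164327, 'eye': array([1.1197589 , 0.15981953, 0.8988363 ]), 'attitude': array([ 0.57795627,  0.74914605, -0.25978146, -0.19302939])}
top {'vfov': 44.06590999134844, 'cx': 276.0105663454477, 'cy': 201.76539762017944, 'eye': array([ 0.29690236, -0.02812791,  1.10247642]), 'attitude': array([-0.69961748,  0.7080187 , -0.07346604,  0.06202941])}
0.1 [ 0.23464447 -0.60547145  0.20508797] [ 8.25053060e-01 -5.65054605e-01 -6.94338536e-04 -5.09106826e-04] 0.0188
```

View pics/top0.png

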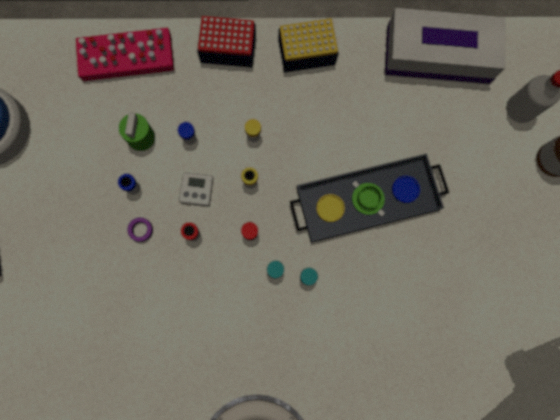

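View pics/scene0.png

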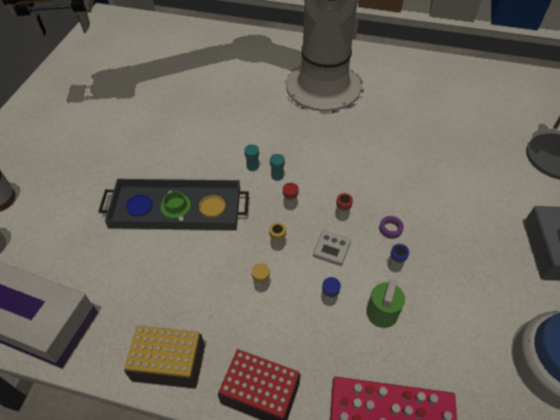

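```bash
cat > h.py <<'E'
import numpy as np, cv2
from bench import manip, effector, viewer
from scipy.spatial.transform import Rotation as R
def ray(n,px):
    c=viewer.get_calibration(n); f=210/np.tan(np.radians(c['vfov']/2))
    d=R.from_quat(c['attitude']).apply([(px[0]-c['cx'])/f,(px[1]-c['cy'])/f,1]); return np.array(c['eye']),d
def onplane(n,px,z):
    e,d=ray(n,px); return (e+d*(z-e[2])/d[2])[:2]
def pix(n,p):
    c=viewer.get_calibration(n); f=210/np.tan(np.radians(c['vfov']/2))
    v=R.from_quat(c['attitude']).inv().apply(np.array(p)-c['eye']); return v[:2]/v[2]*f+[c['cx'],c['cy']]
def get(n,name=None):
    im=viewer.get_image(n)
    if name: cv2.imwrite(f"pics/{name}.png",im[...,::-1])
    return im
def hsv(im): return cv2.cvtColor(im,cv2.COLOR_RGB2HSV)
RANGES=dict(red=[(0,6),(172,180)],yellow=[(18,32)],blue=[(112,130)],green=[(45,70)])
def mask(im,col,smin=140,vmin=60):
    h=hsv(im); m=np.zeros(im.shape[:2],np.uint8)
    for a,b in RANGES[col]: m|=cv2.inRange(h,(a,smin,vmin),(b,255,255))
    return m
def blobs(m,amin=60):
    n,l,s,c=cv2.connectedComponentsWithStats(m)
    return [(c[i].round(1),s[i].tolist()) for i in range(1,n) if s[i][4]>=amin]
E
python3 - <<'E'
from h import *
for n in("top","scene"):
    im=cv2.imread(f"pics/{n}0.png")[...,::-1].copy()
    for col in RANGES:
        for c,s in blobs(mask(im,col),80):
            print(n,col,c,s[2:],onplane(n,c,.053).round(4),"dish z:",onplane(n,c,.010).round(4))
im=cv2.imread("pics/top0.png")
a=cv2.resize(im[105:255,105:275],None,fx=3.2,fy=3.2,interpolation=cv2.INTER_CUBIC)
b=cv2.resize(im[150:245,285:450],None,fx=3.2,fy=3.2,interpolation=cv2.INTER_CUBIC)
o=np.zeros((600,800,3),np.uint8);a=a[:,:];o[:a.shape[0],:a.shape[1]]=a
cv2.imwrite("pics/cropA.png",cv2.convertScaleAbs(a,alpha=1.5)); cv2.imwrite("pics/cropB.png",cv2.convertScaleAbs(b,alpha=1.5))
E
```

```text
top red [226.4  36.2] [56, 38, 1131] [0.8718 0.0573] dish z: [0.8954 0.0608]
top red [123.4  52.8] [97, 51, 2464] [0.8338 0.2805] dish z: [0.8558 0.2932]
top red [189.6 231.4] [17, 17, 149] [0.4412 0.1299] dish z: [0.4471 0.1364]
top red [249.3 230.6] [16, 18, 219] [0.4415 0.0087] dish z: [0.4474 0.0102]
top yellow [307.5  40.5] [57, 41, 1173] [ 0.8606 -0.1205] dish z: [ 0.8837 -0.1243]
top yellow [252.5 127.6] [15, 17, 194] [0.6613 0.0011] dish z: [0.6762 0.0023]
top yellow [249.2 176.6] [15, 17, 135] [0.5546 0.0085] dish z: [0.5652 0.01  ]
top yellow [330.  207.7] [27, 28, 593] [ 0.4871 -0.1576] dish z: [ 0.4949 -0.1629]
top blue [185.7 130.1] [15, 15, 179] [0.6569 0.1421] dish z: [0.6716 0.1491]
top blue [127.1 182.5] [16, 16, 105] [0.5445 0.2606] dish z: [0.5547 0.2725]
top blue [405.7 188.7] [28, 27, 595] [ 0.5256 -0.3165] dish z: [ 0.5349 -0.3283]
top green [135.7 129.5] [29, 26, 363] [0.6591 0.2473] dish z: [0.6739 0.2586]
top green [367.7 198.6] [32, 30, 696] [ 0.5054 -0.2363] dish z: [ 0.514  -0.2449]
scene red [290.3 189.9] [14, 15, 169] [0.44   0.0099] dish z: [0.4054 0.00
[... 201 characters left out ...]
[0.8429 0.2741] dish z: [0.8288 0.2799]
scene yellow [211.8 205.9] [26, 21, 433] [ 0.5267 -0.1458] dish z: [ 0.4966 -0.1613]
scene yellow [277.2 231.5] [15, 16, 129] [0.5567 0.01  ] dish z: [0.5281 0.0023]
scene yellow [260.2 271.8] [17, 17, 218] [0.6587 0.0017] dish z: [ 0.6353 -0.0063]
scene yellow [162.9 352.4] [74, 51, 1981] [ 0.8599 -0.1212] dish z: [ 0.8467 -0.1355]
scene blue [138.6 204.6] [26, 21, 417] [ 0.5635 -0.3031] dish z: [ 0.5352 -0.3267]
scene blue [331.2 285.2] [16, 15, 187] [0.6527 0.1432] dish z: [0.6289 0.1423]
scene green [175.3 206. ] [29, 24, 377] [ 0.547  -0.2233] dish z: [ 0.5178 -0.2428]
scene green [387.8 297.7] [31, 28, 364] [0.6519 0.2522] dish z: [0.6281 0.2569]
```

View pics/cropA.png

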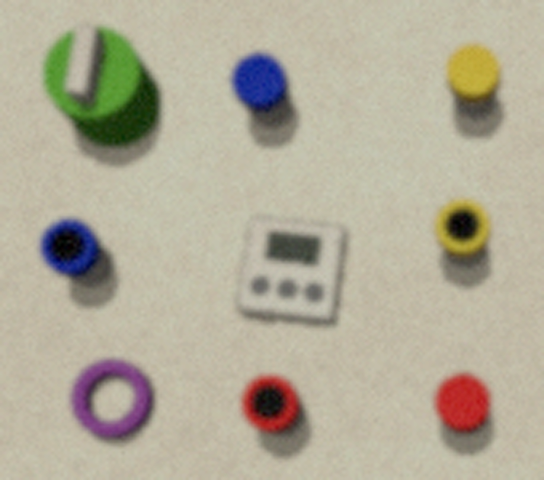

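View pics/cropB.png

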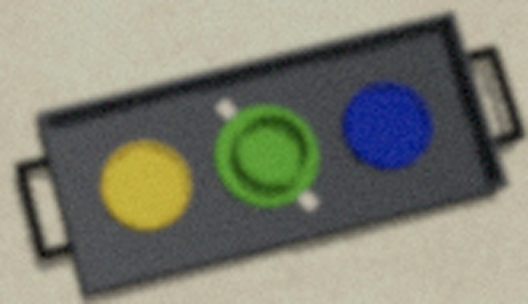

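The plain caps are red at (249,231), blue at (186,130) and yellow at (253,128). The black-centred ones are at (190,231), (127,183) and (249,177). The crop confirms this, and turquoise is ignored. The lugs lie at about (356,184) and (382,213). Next I measure the lugs, bar and cover, then move yellow.

```bash
cat >> h.py <<'E'
def quat(phi): return (R.from_euler('z',phi)*R.from_euler('x',np.pi)).as_quat()
def best(p,phi):
    q0=np.array(manip.current_q()); c=[]
    for k in(0,np.pi,-np.pi):
        q=manip.solve_ik(p,quat(phi+k))
        if q is not None: c.append((np.abs(np.array(q)-q0).max(),phi+k))
    return min(c)[1]
def go(xy,z,phi):
    phi=best([*xy,z],phi); manip.move_pose([*xy,z],quat(phi)); return phi
GZ=.034
def pick(xy,phi,z=GZ,up=.17,f=15):
    effector.open_jaws(); go(xy,z+.08,phi); manip.servo_line([*xy,z],vel=.15)
    effector.close(f_grip=f); g=manip.current_finger_gap()
    manip.servo_line([*xy,up],vel=.2); print("grip",g,manip.current_finger_gap(),"t",manip.current_clock())
def place(xy,phi,z,up=.17):
    go(xy,up,phi); manip.servo_line([*xy,z+.02],vel=.2); manip.servo_line([*xy,z],vel=.05)
    print("placed F",np.round(manip.current_force(),2)); effector.open_jaws()
    manip.servo_line([*xy,up],vel=.25); print("t",manip.current_clock())
RED=[.440,.009];BLUE=[.6545,.1425];YEL=[.659,.0015]
YD=[.4955,-.162];BD=[.535,-.3275];BASE=[.5153,-.2448]
PERP=np.arctan2(.0395,.1655)
E
python3 - <<'E'
from h import *
for n,roiB,roiC in(("top",(345,175,48,48),(115,108,35,38)),("scene",(155,182,45,45),(372,275,36,40))):
    im=cv2.imread(f"pics/{n}0.png")[...,::-1].copy(); h=hsv(im)
    m=cv2.inRange(h,(0,0,110),(180,75,255))
    x,y,w,k=roiB; s=np.zeros_like(m); s[y:y+k,x:x+w]=m[y:y+k,x:x+w]
    L=[c for c,_ in blobs(s,4)]; print(n,"lugs",L,[onplane(n,c,.010).round(4) for c in L])
    x,y,w,k=roiC; s=np.zeros_like(m)
    g=mask(im,"green"); hull=cv2.convexHull(cv2.findNonZero(g[y:y+k,x:x+w])+np.array([x,y],np.int32)); cv2.fillConvexPoly(s,hull,255)
    b=cv2.bitwise_and(s,cv2.inRange(h,(0,0,110),(180,70,255)))
    for c,st in blobs(b,10):
        print("bar",c,st, onplane(n,c,.094))
    pts=cv2.findNonZero(b); r=cv2.minAreaRect(pts); bx=cv2.boxPoints(r); print(bx.round(1).tolist())
    W=np.array([onplane(n,p,.094) for p in bx]); e=[W[1]-W[0],W[2]-W[1]]; l=max(e,key=np.linalg.norm)
    print("bar rect centre",W.mean(0),"lens",[np.linalg.norm(v) for v in e],"angle",np.degrees(np.arctan2(l[1],l[0])))
    # bright green top disc
    t=cv2.inRange(h,(40,100,120),(75,255,255)); s2=np.zeros_like(t); s2[y:y+k,x:x+w]=t[y:y+k,x:x+w]
    hu=cv2.convexHull(cv2.findNonZero(s2)); (cx,cy),ax,_=cv2.fitEllipse(hu); print("disc",(cx,cy),ax,onplane(n,(cx,cy),.07))
pick(YEL,np.pi/2); place(YD,PERP,.007+GZ+.001)
get("scene","s1")
E
```

```text
top lugs [array([355.5, 183.8]), array([380.7, 212.3])] [array([ 0.5469, -0.2199]), array([ 0.4837, -0.2714])]
bar [129.3 124.2] [126, 116, 8, 17, 92] [0.65630777 0.24990343]
[[125.19999694824219, 131.89999389648438], [128.0, 115.19999694824219], [133.3000030517578, 116.0999984741211], [130.5, 132.8000030517578]]
bar rect centre [0.65687901 0.25000519] lens [np.float64(0.03580636851065284), np.float64(0.01111188488919622)] angle -6.666263824534149Traceback (most recent call last):
  File "<stdin>", line 17, in <module>
cv2.error: OpenCV(4.12.0) /io/opencv/modules/imgproc/src/convhull.cpp:143: error: (-215:Assertion failed) total >= 0 && (depth == CV_32F || depth == CV_32S) in function 'convexHull'
```

Run:
```python
from h import *
for n,(x,y,w,k) in(("top",(112,105,45,50)),("scene",(362,270,50,60))):
    im=cv2.imread(f"pics/{n}0.png")[...,::-1].copy(); h=hsv(im)
    g=mask(im,"green"); s=np.zeros_like(g); s[y:y+k,x:x+w]=g[y:y+k,x:x+w]
    v=h[...,2][s>0]; th=(np.percentile(v,10)+np.percentile(v,90))/2
    s[h[...,2]<th]=0
    hu=cv2.convexHull(cv2.findNonZero(s)); (cx,cy),ax,_=cv2.fitEllipse(hu); print(n,"disc",th,(cx,cy),ax,onplane(n,(cx,cy),.07))
    if n=="scene":
        a=cv2.resize(im[255:335,350:430,::-1],None,fx=6,fy=6,interpolation=cv2.INTER_CUBIC)
    else: b=cv2.resize(im[95:175,95:175,::-1],None,fx=6,fy=6,interpolation=cv2.INTER_CUBIC)
pick(YEL,np.pi/2); place(YD,PERP,.007+GZ+.001)
c=get("scene","s1")[150:270,80:300,::-1]
cc=cv2.resize(c,(220,120))
o=np.hstack([a[:400,:400],b[:400,:400]]); c=cv2.resize(cv2.convertScaleAbs(c,alpha=1.3),(367,200)); c=np.hstack([c,np.zeros((200,433,3),np.uint8)])
cv2.imwrite("pics/mix1.png",np.vstack([o,c]))
```

```text
top disc 90.6 (133.0594940185547, 127.47831726074219) (25.271215438842773, 28.36867904663086) [0.65765412 0.24846003]
scene disc 105.85 (388.0444030761719, 297.0101318359375) (25.747947692871094, 31.13773536682129) [0.65973723 0.2506346 ]
grip 0.03493485808506794 0.03524398271995968 t 5.4
placed F [-0.99 -0.19 -0.25]
t 9.2417
```

View pics/mix1.png

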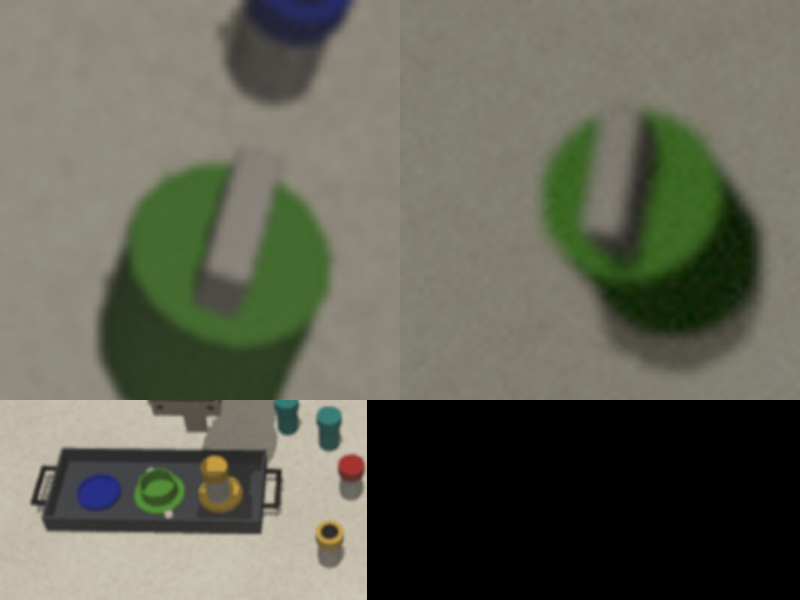

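Yellow stands in its dish (crop ~(215,480)). The bar's top centreline runs from (132,113.7) to (128.3,134.2) in the top view and from (393.3,280.5) to (387.8,301.2) in the scene view. Next come blue and red, plus the bar angle.

Run:
```python
from h import *
for n,a,b in(("top",(132,113.7),(128.3,134.2)),("scene",(393.3,280.5),(387.8,301.2))):
    A=onplane(n,a,.096);B=onplane(n,b,.096);d=A-B;print((A+B)/2,np.linalg.norm(d),np.degrees(np.arctan2(d[1],d[0])))
pick(BLUE,0); place(BD,PERP,.007+GZ+.001)
pick(RED,np.pi/2); place(BASE,PERP,.009+GZ+.001)
go([.66,.1],.25,0)
a=get("top","t2");b=get("scene","s2")
for n,im in(("top",a),("scene",b)):
    for col in("red","blue","yellow"):
        for c,s in blobs(mask(im,col),50):
            p=onplane(n,c,.061)
            print(n,col,c.tolist(),s[4],p.round(4))
f=lambda i:cv2.convertScaleAbs(cv2.resize(i[...,::-1],None,fx=3.2,fy=3.2,interpolation=cv2.INTER_CUBIC),alpha=1.3)
A=f(a[145:245,285:450]);B=f(b[150:240,90:255]);cv2.imwrite("pics/mix2.png",np.vstack([A,B]))
```

```text
[0.65619987 0.24764695] 0.043922409423244366 -7.483788351225547
[0.66028304 0.25077069] 0.044906814504448805 173.78505512001735
grip 0.035318939627713763 0.03526759120816094 t 13.2583
placed F [ 0.51  0.41 -0.36]
t 17.95
grip 0.03521124456825531 0.035492611550555164 t 21.9417
placed F [ 0.56 -0.63 -1.03]
t 25.8833
top red [112.2, 56.6] 2110 [0.821  0.3018]
top red [556.7, 77.3] 70 [ 0.7671 -0.6574]
top red [189.5, 231.3] 162 [0.4403 0.1289]
top blue [127.0, 182.7] 120 [0.5422 0.2586]
top blue [407.1, 187.4] 553 [ 0.5266 -0.3174]
top yellow [307.9, 40.6] 1140 [ 0.8561 -0.1207]
scene red [169.8, 189.9] 215 [ 0.5131 -0.2486]
scene red [343.8, 201.7] 136 [0.4497 0.1318]
scene red [259.6, 384.6] 2158 [0.8727 0.0616]
scene red [387.4, 401.5] 3330 [0.8455 0.273 ]
scene blue [132.9, 189.6] 174 [ 0.5328 -0.3289]
scene blue [139.3, 207.1] 188 [ 0.5747 -0.2944]
scene blue [399.7, 252.7] 56 [0.5504 0.2627]
scene yellow [210.6, 199.9] 446 [ 0.5173 -0.1509]
scene yellow [275.4, 233.3] 98 [0.5673 0.0089]
scene yellow [162.9, 352.4] 1953 [ 0.8623 -0.1185]
```

View pics/mix2.png

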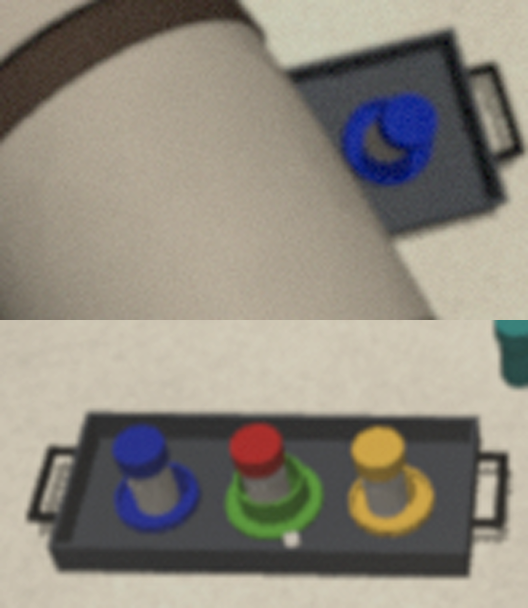

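Blue, red and yellow all stand upright in the caddy (scene). Next I pick the cover, hover it and look.

```bash
cat >> h.py <<'E'
LUG=np.arctan2(.0515,.0632)
COV=[.6585,.2492]
E
python3 - <<'E'
from h import *
pick(COV,np.radians(83.2),z=.075,up=.24,f=30)
b0=get("scene","s3a")
for c,s in blobs(mask(b0,"yellow"),50)+blobs(mask(b0,"blue"),50)+blobs(mask(b0,"red"),50): print(c,s[4])
go(BASE,.24,LUG+np.pi/2); manip.servo_line([*BASE,.16],vel=.2)   # mouth z = .085
print(manip.current_finger_gap(),manip.current_clock(),manip.current_tool_pos())
b=get("scene","s3"); a=get("top","t3")
f=lambda i:cv2.convertScaleAbs(cv2.resize(i[...,::-1],None,fx=3.5,fy=3.5,interpolation=cv2.INTER_CUBIC),alpha=1.3)
cv2.imwrite("pics/mix3.png",f(b[100:260,70:280]))
# expected pixel of cover features
for z in (.085,.155):
    rim=[pix("scene",[BASE[0]+.0315*np.cos(t),BASE[1]+.0315*np.sin(t),z]) for t in np.linspace(0,6.28,60)]
    r=np.array(rim); print(z,r.min(0),r.max(0))
c=[(c,s) for c,s in blobs(mask(b,"green",vmin=25),50)]; print(c)
E
```

```text
grip 0.0007716042137980584 0.0006604351477950444 t 31.7333
[210.7 199.9] 439
[277.2 231.1] 110
[163.  352.4] 1938
[132.9 189.4] 171
[139.1 207.1] 182
[169.8 189.8] 217
[343.5 203. ] 94
[259.6 384.6] 2144
[387.5 401.5] 3318
0.0001087652758208683 34.2 [ 0.51611697 -0.24400032  0.16041266]
0.085 [154.54383701 173.17299103] [183.56117674 195.23359731]
0.155 [147.69177362 151.20452523] [178.3194358  173.64195708]
[(array([176.4, 208.4]), [161, 194, 29, 24, 230]), (array([379.4, 291.6]), [373, 284, 14, 19, 94]), (array([397.5, 299.9]), [389, 288, 15, 23, 123])]
```

View pics/mix3.png

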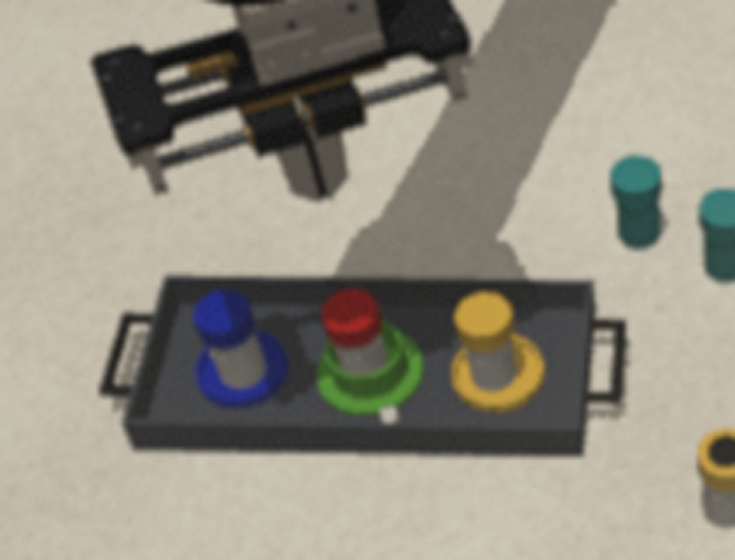

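Gripper gap was 0, so the grasp missed the bar. I'll look at the cover now.

Run:
```python
from h import *
b=cv2.imread("pics/s3.png"); a=cv2.imread("pics/t3.png")
f=lambda i:cv2.convertScaleAbs(cv2.resize(i,(400,400),interpolation=cv2.INTER_CUBIC),alpha=1.3)
cv2.imwrite("pics/mix4.png",np.hstack([f(b[260:325,355:420]),f(a[98:163,98:163])]))
print(R.from_quat(manip.current_tcp_rot()).as_matrix().round(3))
```

```text
[[ 0.632 -0.775  0.003]
 [-0.775 -0.632 -0.001]
 [ 0.002 -0.001 -1.   ]]
```

View pics/mix4.png

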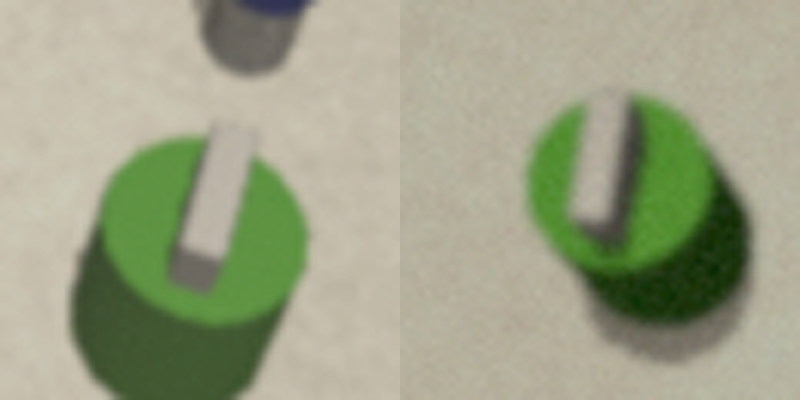

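Run:
```python
from h import *
manip.servo_line([*BASE,.24],vel=.25); effector.open_jaws()
phi=go(COV,.155,np.radians(83.2)); print(phi,manip.current_tool_pos(),manip.current_force())
manip.servo_line([*COV,.075],vel=.15); print(manip.current_tool_pos(),manip.current_force(),R.from_quat(manip.current_tcp_rot()).as_matrix()[:,0],manip.current_finger_gap(),manip.current_clock())
b=get("scene","s5");a=get("top","t5")
f=lambda i:cv2.convertScaleAbs(cv2.resize(i[...,::-1],(400,400),interpolation=cv2.INTER_CUBIC),alpha=1.3)
cv2.imwrite("pics/mix5.png",np.hstack([f(b[240:340,340:440]),f(a[80:180,80:180])]))
```

```text
1.4521139376592822 [0.6593466  0.24748662 0.15511049] [ 0.6493625  -0.41546092 -0.20677441]
[0.65881654 0.24950204 0.07561292] [ 0.84787725 -0.15645936 -0.20545549] [1.18696987e-01 9.92930171e-01 8.37368379e-04] 0.09141094542413508 38.8
```

View pics/mix5.png

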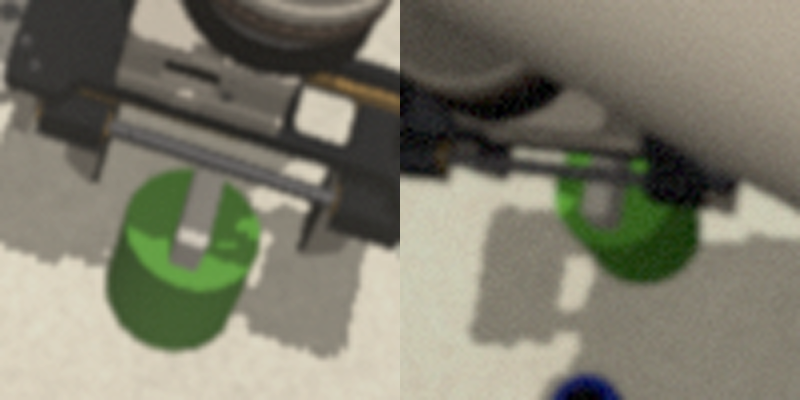

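Run:
```python
from h import *
print("mix3 tip pred",pix("scene",[.516,-.244,.1604]),"obs (161.4,156.3)")
u=np.array([.1187,.993,0]);p=np.array([.6588,.2495,.0756])
for n,o in(("scene",(340,240)),("top",(80,80))):
    for s in(-.046,.046,0): print(n,"crop px",(pix(n,p+s*u)-o)*4)
    print("bar ends top",[(pix(n,[.6585+s*.993*.023,.2492-s*.12*.023,.096])-o)*4 for s in(-1,1)])
effector.close(f_grip=10); print(manip.current_finger_gap(),manip.current_force(),manip.current_tool_pos(),manip.current_clock())
b=get("scene","s6")
cv2.imwrite("pics/mix6.png",cv2.convertScaleAbs(cv2.resize(b[240:340,340:440,::-1],(500,500),interpolation=cv2.INTER_CUBIC),alpha=1.3))
```

```text
mix3 tip pred [162.77835701 160.74463333] obs (161.4,156.3)
scene crop px [ 95.78599595 187.84857612]
scene crop px [290.69158164 253.21817547]
scene crop px [192.07851337 220.14422974]
bar ends top [array([211.05567302, 157.14277153]), array([187.28756307, 241.34611406])]
top crop px [295.97625926 193.617858  ]
top crop px [119.13127211 174.82578372]
top crop px [207.53285454 184.21959878]
bar ends top [array([190.40831833, 214.48155164]), array([204.99789861, 128.54814111])]
0.013221181173094235 [ 0.68690912 -0.234646   -0.52935239] [0.65848175 0.24931709 0.07504415] 40.1
```

View pics/mix6.png

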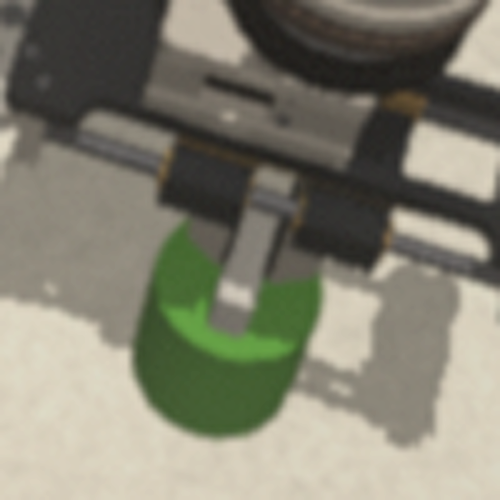

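Run:
```python
from h import *
effector.close(f_grip=20); print(manip.current_finger_gap(),manip.current_force())
for z in(.08,.09,.12):
    manip.servo_line([*COV,z],vel=.05); print(z,manip.current_finger_gap(),manip.current_force())
print(manip.current_clock())
b=get("scene","s7")
cv2.imwrite("pics/mix7.png",cv2.convertScaleAbs(cv2.resize(b[200:340,330:470,::-1],(500,500),interpolation=cv2.INTER_CUBIC),alpha=1.3))
```

```text
0.01276979985972518 [0.47792888 1.3568863  0.54550464]
0.08 0.012121820697599685 [-0.79327686 -0.32967342 -0.82759678]
0.09 0.012499410387583773 [ 0.64332574 -0.18566265 -1.14443804]
0.12 0.012255623493527282 [-0.49258896 -0.41981907 -0.19445029]
41.7167
```

View pics/mix7.png

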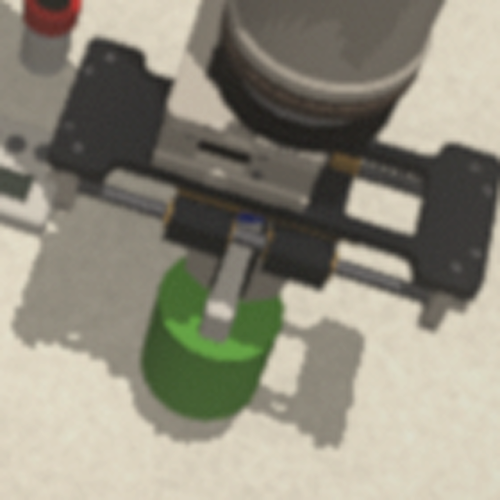

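Run:
```python
from h import *
manip.servo_line([*COV,.24],vel=.2)
go(BASE,.24,LUG+np.pi/2); manip.sleep(.3); p=np.array(manip.current_tool_pos())
print(manip.current_finger_gap(),manip.current_clock(),p,R.from_quat(manip.current_tcp_rot()).as_matrix()[:,0])
b=get("scene","s8"); h=hsv(b)
m=mask(b,"green",smin=100,vmin=20); m[:,300:]=0
print("obs",blobs(m,50))
ov=b[...,::-1].copy()
big=cv2.resize(ov[60:220,80:260],None,fx=3.3,fy=3.3,interpolation=cv2.INTER_CUBIC); big=cv2.convertScaleAbs(big,alpha=1.3)
for z in(p[2]-.075,p[2]-.005):
    r=np.array([pix("scene",[p[0]+.0315*np.cos(t),p[1]+.0315*np.sin(t),z]) for t in np.linspace(0,6.28,80)])
    print(z,r.min(0),r.max(0)); cv2.polylines(big,[((r-[80,60])*3.3).astype(np.int32)],True,(255,0,255),1)
cv2.imwrite("pics/mix8.png",big)
```

```text
0.012193372295250566 44.6833 [ 0.51563993 -0.24420149  0.23998218] [ 6.32687682e-01 -7.74407054e-01 -1.04294994e-04]
obs [(array([158.7, 148.1]), [140, 124, 36, 45, 1057]), (array([176.1, 207.4]), [160, 192, 31, 26, 427])]
0.16498217785097125 [146.86224575 148.04492407] [177.73311722 170.54990439]
0.23498217785097125 [139.09132302 123.19627949] [171.80948312 146.01013404]
```

View pics/mix8.png

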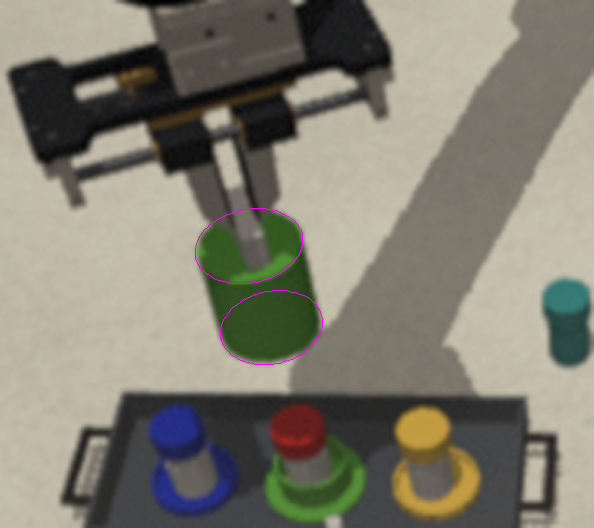

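The cover hangs straight and sits within about 1 px of the prediction over the base. I'll lower it with force checks.

Run:
```python
from h import *
f0=np.array(manip.current_force())
manip.servo_line([*BASE,.125],vel=.15)
ok=True
for z in(.115,.11,.105,.1,.095,.09,.087,.0845):
    manip.servo_line([*BASE,z],vel=.05); f=np.array(manip.current_force())-f0
    print(z,f.round(1),manip.current_tool_pos().round(4))
    if abs(f[2])>6: ok=False;break
print(ok,manip.current_finger_gap(),manip.current_clock())
b=get("scene","s9")
cv2.imwrite("pics/mix9.png",cv2.convertScaleAbs(cv2.resize(b[110:240,80:260,::-1],None,fx=3.3,fy=3.3,interpolation=cv2.INTER_CUBIC),alpha=1.3))
```

```text
0.115 [0.3 0.2 0.3] [ 0.5151 -0.2448  0.1149]
0.11 [-0.1 -0.4 -0.3] [ 0.515  -0.2447  0.1096]
0.105 [-0.3  0.3 -0.2] [ 0.515  -0.2447  0.1046]
0.1 [ 0.5  1.1 -0.1] [ 0.515  -0.2447  0.0996]
0.095 [-0.4 -0.6 -0.3] [ 0.515  -0.2447  0.0946]
0.09 [ 0.1 -0.6 -0.6] [ 0.515  -0.2447  0.0896]
0.087 [-0.3  0.1 -1.2] [ 0.5151 -0.2447  0.0868]
0.0845 [-0.  0. -0.] [ 0.5152 -0.2448  0.0844]
True 0.012221427702941401 47.75
```

View pics/mix9.png

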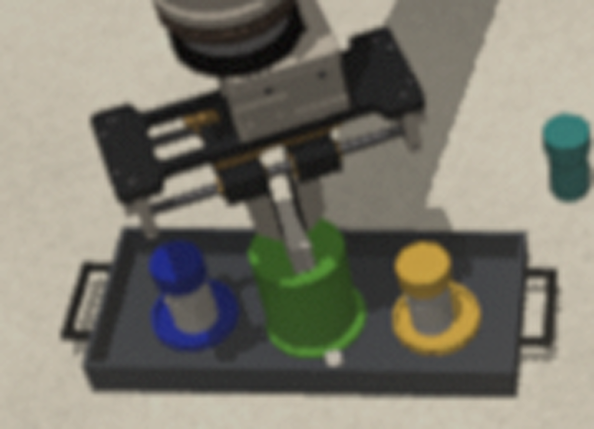

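Cover is seated on the flange with no force spikes. Now release, retreat and check everything.

Run:
```python
from h import *
manip.servo_line([*BASE,.0838],vel=.05); print(manip.current_force())
effector.open_jaws(); manip.servo_line([*BASE,.25],vel=.2)
manip.movej([1.464,0.501,-0.427,1.55,0.221,1.138,-0.21]); print(manip.current_clock(),manip.current_finger_gap())
a=get("top","t10");b=get("scene","s10")
for n,im in(("top",a),("scene",b)):
    im0=cv2.imread(f"pics/{n}0.png")[...,::-1].copy()
    for col in("red","yellow","blue"):
        print(n,col,"before",[c.tolist() for c,s in blobs(mask(im0,col),50) if s[4]<170],"now",[(c.tolist(),s[4]) for c,s in blobs(mask(im,col),50) if s[4]<700])
    print("cover px pred top",pix(n,[*BASE,.105]),"base",pix(n,[*BASE,.01]))
f=lambda i:cv2.convertScaleAbs(cv2.resize(i[...,::-1],None,fx=3.2,fy=3.2,interpolation=cv2.INTER_CUBIC),alpha=1.3)
cv2.imwrite("pics/mix10.png",np.vstack([f(a[150:240,285:450]),f(b[150:240,90:255])]))
```

```text
[-0.57640386  0.06052204 -0.79924969]
52.0333 0.09199540553932467
top red before [[556.9, 77.1], [189.6, 231.4]] now [([556.9, 77.0], 62), ([189.5, 231.4], 150)]
top yellow before [[249.2, 176.6]] now [([249.2, 176.7], 136), ([330.6, 206.9], 584)]
top blue before [[127.1, 182.5]] now [([127.0, 182.5], 102), ([407.5, 186.2], 488)]
cover px pred top [376.70460852 188.46525757] base [367.64399616 197.99161982]
scene red before [[290.3, 189.9], [344.1, 201.6]] now [([344.1, 201.3], 101)]
scene yellow before [[277.2, 231.5]] now [([210.7, 199.9], 449), ([277.2, 231.4], 123)]
scene blue before [[399.5, 252.5]] now [([132.8, 189.0], 164), ([139.2, 207.2], 191), ([399.6, 252.5], 59)]
cover px pred top [167.42379155 178.01464449] base [174.89822689 204.98228774]
```

View pics/mix10.png

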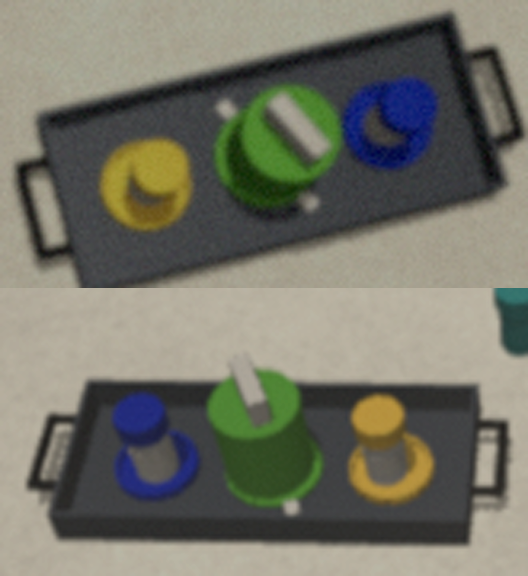

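Run:
```python
from h import *
for n,p,t in(("top",(413.1,182.8),BD),("top",(335.3,201.5),YD)): print(onplane(n,p,.069),t)
manip.hand_in(); print(manip.current_clock())
```

```text
[ 0.53432447 -0.32813215] [0.535, -0.3275]
[ 0.49691529 -0.16682143] [0.4955, -0.162]
the job is handed in; nothing more can be done
the job is handed in; nothing more can be done
```

The caddy is packed and the job is handed in; the arm was finished and clear at about 52 s of the 112 s allowed.

- **Blue and yellow pots:** both stand upright in their own dishes. In the last pictures their caps are about 1 mm (blue) and 5 mm (yellow) from the dish centres, against the 13 mm limit.
- **Red pot:** it stood upright in the canister base in the last picture before the cover went on. Now that it is covered, I could not check it again.
- **Cover:** it went down with no more than about 1 N of resistance. It sits level on the flange, and its bar is within about 1° of the lugs in the top view.
- **Black-centred pots:** they still stand, within 0.3 px (under 1 mm) of their first positions in both pictures.
- **What went wrong:** the first grasp of the cover closed on nothing, and I never found out why. The cover had not moved, and the second try at the same spot, with a gentler grip, held.
- **Where checks disagreed:** positions from the two cameras differed by 2–4 mm. I averaged them, and that is within every tolerance.

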